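Shut off one air line at the bench valve box

TASK

Shut off the press's air line at the grey valve box on the bench: with your fingertips push the metal guard all the way back by its yellow bar so that the valves lie open to view, then push the red handle clockwise until it lies square across its pipe, against its stop. Only push; do not grip the bar or a handle, leave the blue and black valves open, disturb nothing else on the bench, and leave the guard open.

Things in the scene. Friction and masses are not known exactly. Their poses are not given: they have to be found in the camera images.
- air_box: fixed grey sheet-metal air box, 262 mm (x) by 300 mm (y), 78 mm high; guide rails 12 mm wide on its left and right edges rise to z = 90 mm. Origin: centre of the underside, on the bench. x axis from its front (gauge, robot's side) to its back, y to its left, z up. Front half: open bay, x -126 to -3 mm, y -144 to 144 mm, with three valves; rear half: closed. Hose at its right, to y = -198 mm
- guard (a joint): slide of the guard, an aluminium plate 128 x 288 x 4 mm (top at z = 84 mm above the bench) that covers the bay. 0 = closed; grows in m towards the box's +x; 0.118 = fully back on its stops, over the rear half. Starts at 0 to 0.015. About 2.5 N of friction; it stays where it is left
- pull_bar (a point): centre of the yellow bar that stands across the guard: 10 mm (box x) by 120 mm (box y) by 15 mm high, top at z = 99 mm. With the guard closed it lies at x = -100 mm, y = 0 in the box; it travels with the guard; axes as the box's. The guard's flat plate reaches 31 mm in front of this point
- red_handle (a joint): turn of the red valve handle about its vertical stem, rad. 0 = open (it points to the box's front, -x, in line with its pipe); grows clockwise seen from above; 1.571 = shut on its stop (it points to the box's left, +y, across the pipe). Starts at 0 to 0.35. About 0.2 N m of friction; it stays where it is left
- red_grip (a point): on the centre line of the red handle's sleeve, 40 mm from the stem's axis. The sleeve is 44 mm long (14 to 58 mm from the axis), 12 mm wide, from z = 49 to 60 mm above the bench. Site axes: -x along the handle outwards, z up; it turns with the handle
- red_pivot (a point): on the red valve's vertical stem axis, z = 54.5 mm; axes as the box's. The three stems stand in a row at box x = -45 mm, y = 68, -10 and -88 mm; which valve stands where varies. Beneath the handles: brass valve bodies up to z = 42 mm within 16 mm of the stem (stem 48 mm), pipes along x (top 38 mm), a supply rail along the bay's front wall (x -121 to -103 mm, top 35 mm)
- blue_handle (a joint): the same for the blue handle; it starts open at 0 to 0.15 and must stay open
- blue_pivot (a point): as red_pivot, for the blue valve
- black_handle (a joint): the same for the black handle; it starts open at 0 to 0.15 and must stay open
- black_pivot (a point): as red_pivot, for the black valve
- weight_1: loose turned steel weight, 33 mm across, 28 mm high, close to the left side of the box; origin at its underside
- weight_2: the same, close to the right side of the box
- weight_3: the same, on the bench to the right
- weight_4: the same, on the bench to the right
- porcelain_cup: loose small white porcelain cup lying on its side, 57 mm, to the right; origin at its underside
- swab_box: loose small carton of cotton swabs, 45 x 46 x 80 mm, to the right; origin at its underside
- red_glue_bottle: loose red glue bottle, 47 x 45 x 128 mm, far to the right; origin at its underside
- dropper_bottle: loose white squeeze bottle with a blue needle cap, 34 mm across, 100 mm high, on the left; origin at its underside

How it is judged:
By the outcome, as a careful person would: the job done as asked, in the order asked, and still so for the second after the job is handed in, with the robot touching nothing.
It also fails if it takes over 48 s, if anything falls off the work surface, if the arm or the gripper's body presses on something with over 40 N, if the wrist force passes 120 N, or if a joint passes its speed limit or range.

ROBOT

A 7-joint arm with a two-finger parallel gripper is mounted at the origin on a cart in front of the work surface, level with it; the furniture and walls round the work are solid. World frame = base frame: x ahead of the robot, y to its left, z up, the work surface at z = 0. Lengths are in m, angles in rad, forces in N, time in s.
With the tool pointing down it reaches from about 0.425 to 0.925 m from the base axis. Payload 6.8 kg.
Tool frame: the origin (TCP) lies between the finger pads; the fingertips stand 11 mm ahead of it and the grasp point (between the pads) lies 8 mm behind it; z points along the fingers, y is the line along which they close (so a half turn about z gives the same grasp; the last joint's range is limited). The gripper opens to 85 mm and grips with 20 to 120 N. Pads are 22 mm wide; open, the fingers measure 114 mm over their backs; the gripper's body (76 mm by 85 mm) begins 54 mm behind the grasp point. The pads swing forward as they close: fully open they stand 13 mm farther back than shut.
Start: joints at [-1.313, 0.477, 0.022, 1.555, -0.011, 1.109, -0.083], TCP at [0.241, 0.63, 0.242] pointing down, gripper open.
Joint ranges: [-2.96, 2.96], [-0.34, 2.1], [-1.41, 1.46], [0.24, 2.44], [-1.37, 4.51], [0.17, 1.92], [-2.96, 2.96]. Speed limits (rad/s): [2.39, 2.39, 3.14, 3.14, 3.14, 3.14, 3.14].

INTERFACE

Orientations are given as a rotation vector (axis times angle).
In Python, from bench import r gives the robot as it stands.
- The arm moves only by the tool send_rows, never from a script. Its argument "deltas" is a list of rows, each an object of numbers: "dx", "dy", "dz": the shift along the world's x, y, z in mm; "rx", "ry", "rz": the turn, a rotation vector about the world's x, y, z in degrees. A call has 1 to 5 rows; each row is the pose to reach, as a shift and turn from the pose commanded when the call began; what a row does not reach only later rows make up. A row lasts 1/12 s, in which the tool goes at most 41.7 mm and 7.16 degrees, less where a joint would pass 70% of its speed; a pose out of reach is approached as far as the arm can. A call with a gripper value outside its range is refused whole. "jaw" is the finger opening in mm, from 0 to 85.4, set as the call begins (left out, the last holds). The fingers move at their own pace and stop on an object; "newtons" is the grip in N (left out, the last holds). Time passes only in rows, so rows that repeat a pose let the fingers close. It gives the time, the measured TCP pose, the force, the opening and the grip force at its end, in the units of the state.
- r.get_obs(): the state, without advancing time (a new reading comes with each control period).
- r.grab_frame(name): name is "scene" or "top" or "wrist"; returns a dict with "frame" (384x512x3 uint8, blue, green, red), "z_map" (384x512 float32, m along the optical axis (not along the pixel's ray), 0 where there is no reading), "vertical_fov" (degrees; the focal length in pixels is half the picture's height over the tangent of half this angle, whatever the lens; pixels are square), "cx", "cy" (the principal point, pixels), "distortion" ([k1, k2, p1, p2, k3] as OpenCV has them; the pictures are not rectified), "xyz" and "orientation" of the camera in the world. Camera axes: x right, y down, z forward; pixel columns grow to the right and rows downward; lengths in m; the calibration is good to about 2 mm. A picture is of the moment at which its call begins.
- r.hand_in(): hands the job in; it is judged then, once.
The state is a dict: "clock": time; "joints": joint angles; "qvel": joint speeds; "tau": joint torques, N m; "tcp_pos": TCP position; "orientation": TCP orientation; "contact_force": force on the tool from outside, world axes, zero at the start; "moment": the same for the moment, N m; "grip_width": finger opening in m; "gripper_force": force on a finger pad.
Only numpy, scipy, OpenCV 4.12 (cv2) and the standard library are available. Lean on these libraries where they do the work, as an engineer would, in place of code of your own. Each camera call takes 0.05 s, during which the arm holds its last target. There are 200 camera calls.

## Working session

There is one attempt and no reset: what is moved stays moved. The work goes in short steps, Python scripts to look and compute and a tool call to move; the robot and the scene stay as the last step left them, time stands still between calls to the robot, and variables do not carry over. Pictures are saved under pics/ and viewed, at most 10 in all, crops included, and the job is handed in when it is done.

Besides the shell and the picture viewer there is one more tool, called after ">>>" as a command line: name --argument value ..., lists and objects as JSON in quotes. send_rows: Moves the arm, as the interface text tells. Its arguments: {"type":"object","properties":{"deltas":{"type":"array","items":{"type":"object","properties":{"dx":{"type":"number"},"dy":{"type":"number"},"dz":{"type":"number"},"rx":{"type":"number"},"ry":{"type":"number"},"rz":{"type":"number"}}}},"jaw":{"type":"number"},"newtons":{"type":"number"}},"required":["deltas"]}

```bash
mkdir -p pics
cat > h.py <<'E'
import numpy as np, cv2
from scipy.spatial.transform import Rotation as R
from bench import r
def snap(n,fn=None):
    g=r.grab_frame(n)
    if fn: cv2.imwrite('pics/'+fn,g['frame'])
    return g
def K(g):
    f=192/np.tan(np.radians(g['vertical_fov'])/2)
    return np.array([[f,0,g['cx']],[0,f,g['cy']],[0,0,1.]])
def Rm(g):
    o=np.array(g['orientation'],float)
    return R.from_rotvec(o).as_matrix() if o.size==3 else o.reshape(3,3)
def ray(g,uv,z):
    uv=np.array(uv,float).reshape(-1,1,2)
    n=cv2.undistortPoints(uv,K(g),np.array(g['distortion'],float)).reshape(-1,2)
    d=np.c_[n,np.ones(len(n))]@Rm(g).T; c=np.array(g['xyz'])
    return c+d*((z-c[2])/d[:,2])[:,None]
E
python3 - <<'E'
from h import *
for n in('top','scene'):
    g=snap(n,n+'1.png');print(n,g['xyz'],g['orientation'],g['vertical_fov'])
o=r.get_obs();print(o['clock'],o['tcp_pos'],o['orientation'],o['contact_force'],o['grip_width'])
E
```

```text
top [3.94521096e-01 6.18750425e-05 1.63467619e+00] [-2.18582631  2.15387355 -0.08855691] 47.18251111718476
scene [-0.50449046 -0.60656385  0.79328336] [-1.88061193  1.04235489 -0.60365491] 49.80211906494052
0.1 [0.24128401 0.62985923 0.24141877] [-5.71294191e-01 -3.08903739e+00  2.55716601e-03] [ 0.35476885  0.82416076 -0.65896393] 0.08570005658769184
```

View pics/top1.png

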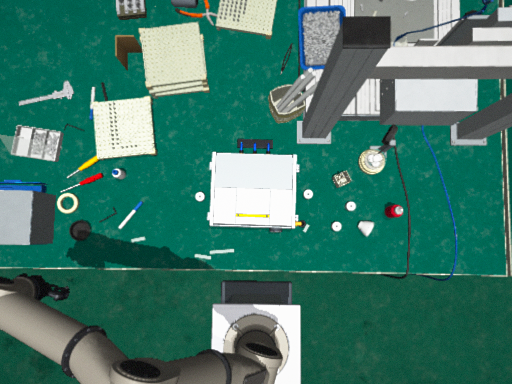

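View pics/scene1.png

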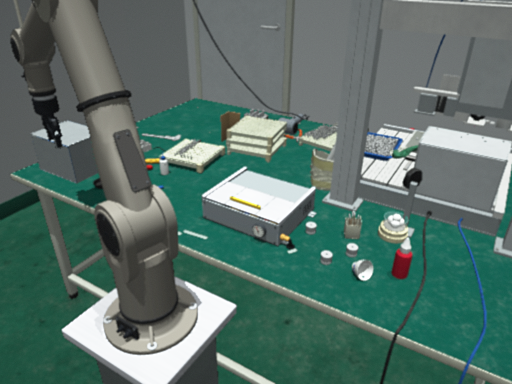

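Run:
```python
from h import *
g=snap('top');im=g['frame'];hsv=cv2.cvtColor(im,cv2.COLOR_BGR2HSV)
m=cv2.inRange(hsv,(22,120,120),(35,255,255));m[:,:225]=0;m[:,285:]=0;m[:200]=0;m[230:]=0
c=max(cv2.findContours(m,0,2)[0],key=cv2.contourArea)
b=cv2.minAreaRect(c);print(b);p=ray(g,cv2.boxPoints(b),.099);print(p.round(4),p.mean(0))
w=cv2.inRange(hsv,(0,0,120),(180,60,255));w[:,:205]=0;w[:,303:]=0;w[:148]=0;w[235:]=0
w=cv2.morphologyEx(w,cv2.MORPH_OPEN,np.ones((7,7)))
c=max(cv2.findContours(w,0,2)[0],key=cv2.contourArea);b=cv2.minAreaRect(c);print(b);p=ray(g,cv2.boxPoints(b),.088);print(p.round(4),p.mean(0))
v=im[140:240,190:320];cv2.imwrite('pics/c.png',cv2.resize(v,None,fx=6,fy=6,interpolation=2))
```

```text
((252.0, 215.0), (2.0, 26.0), 90.0)
[[ 0.47    0.0622  0.099 ]
 [ 0.4713 -0.0286  0.099 ]
 [ 0.4643 -0.0287  0.099 ]
 [ 0.463   0.0621  0.099 ]] [0.46715043 0.01674752 0.099     ]
((252.56689453125, 190.12738037109375), (89.4429702758789, 73.8100814819336), 2.045408248901367)
[[ 0.4288  0.1759  0.088 ]
 [ 0.6914  0.1729  0.088 ]
 [ 0.6841 -0.1455  0.088 ]
 [ 0.4223 -0.1378  0.088 ]] [0.55664398 0.01637055 0.088     ]
```

View pics/c.png

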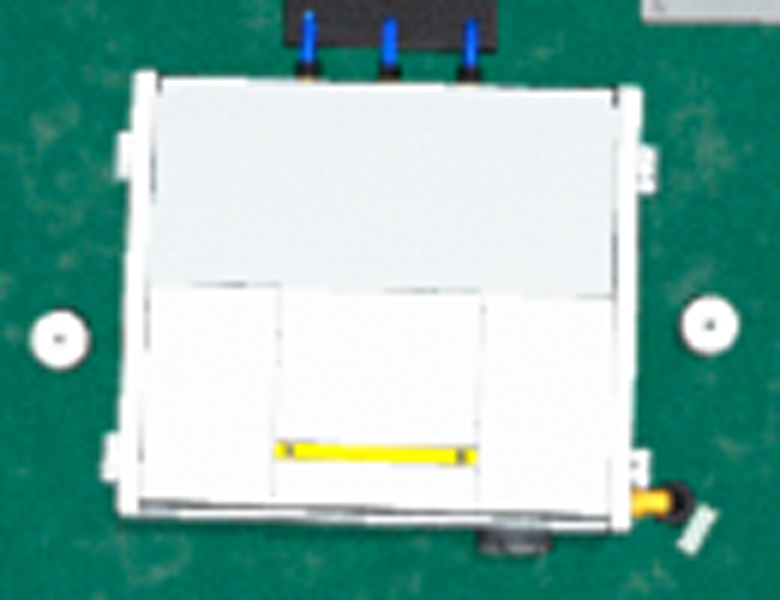

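Run:
```python
from h import *
g=snap('top')
q=np.array([[277,449],[476,457],[377,453]])/6+[190-.4,140-.4]
print(ray(g,q,.099).round(4))
q=np.array([[119,514],[631,529],[135,71],[639,88]])/6+[190-.4,140-.4]
p=ray(g,q,.09);print(p.round(4),p.mean(0))
for a,b in((1,0),(3,2),(0,2),(1,3)):
    d=p[b]-p[a];print(np.degrees(np.arctan2(d[1],d[0])),np.linalg.norm(d))
o=r.get_obs();M=R.from_rotvec(o['orientation']).as_matrix();print(M.round(3))
```

```text
[[ 0.4683  0.0735  0.099 ]
 [ 0.4653 -0.0424  0.099 ]
 [ 0.4668  0.0152  0.099 ]]
[[ 0.4294  0.1656  0.09  ]
 [ 0.4251 -0.1335  0.09  ]
 [ 0.6919  0.1623  0.09  ]
 [ 0.6857 -0.1365  0.09  ]] [0.55803467 0.01447543 0.09      ]
89.18279955905204 0.2990841222621557
88.8100481990491 0.2989443114818359
-0.7024324787779949 0.2625084208383608
-0.6694416158709492 0.26056392085390684
[[-0.934  0.358 -0.   ]
 [ 0.358  0.934 -0.001]
 [-0.    -0.001 -1.   ]]
```

>>> send_rows --deltas '[{"dx": 12,"dy": -38,"rz": 4},{"dx": 24,"dy": -76,"rz": 8},{"dx": 36,"dy": -114,"rz": 12},{"dx": 48,"dy": -152,"rz": 16},{"dx": 60,"dy": -190,"rz": 20}]' --jaw 0

```text
$.deltas[0]: bad value
```

>>> send_rows --deltas '[{"dx": 12,"dy": -38},{"dx": 24,"dy": -76},{"dx": 36,"dy": -114},{"dx": 48,"dy": -152},{"dx": 60,"dy": -190}]'

```text
$.deltas[0]: bad value
```

>>> send_rows --deltas '[{"dx": 13,"dy": -39},{"dx": 26,"dy": -78},{"dx": 39,"dy": -117},{"dx": 52,"dy": -156},{"dx": 65,"dy": -195}]'

```text
$.deltas[0]: bad value
```

>>> send_rows --deltas '[{"dx": 12,"dy": -38,"dz": 0,"rx": 0,"ry": 0,"rz": 4},{"dx": 24,"dy": -76,"dz": 0,"rx": 0,"ry": 0,"rz": 8},{"dx": 36,"dy": -114,"dz": 0,"rx": 0,"ry": 0,"rz": 12},{"dx": 48,"dy": -152,"dz": 0,"rx": 0,"ry": 0,"rz": 16},{"dx": 60,"dy": -190,"dz": 0,"rx": 0,"ry": 0,"rz": 20}]' --jaw 0

```text
clock: 0.62
tcp_pos: [0.3017, 0.4384, 0.2421]
orientation: [-0.021, -3.141, 0.0]
contact_force: [0.4, -0.4, 0.0]
grip_width: 0.0255
gripper_force: 0.0
```

>>> send_rows --deltas '[{"dx": 13,"dy": -39,"dz": 0,"rx": 0,"ry": 0,"rz": 0},{"dx": 26,"dy": -78,"dz": 0,"rx": 0,"ry": 0,"rz": 0},{"dx": 39,"dy": -117,"dz": 0,"rx": 0,"ry": 0,"rz": 0},{"dx": 52,"dy": -156,"dz": 0,"rx": 0,"ry": 0,"rz": 0},{"dx": 65,"dy": -195,"dz": 0,"rx": 0,"ry": 0,"rz": 0}]'

```text
clock: 1.03
tcp_pos: [0.3666, 0.2433, 0.2424]
orientation: [0.026, 3.141, 0.0]
contact_force: [1.3, -0.1, -0.5]
grip_width: 0.0001
gripper_force: 0.0
```

>>> send_rows --deltas '[{"dx": 13,"dy": -39,"dz": 0,"rx": 0,"ry": 0,"rz": 0},{"dx": 26,"dy": -78,"dz": 0,"rx": 0,"ry": 0,"rz": 0},{"dx": 39,"dy": -117,"dz": 0,"rx": 0,"ry": 0,"rz": 0},{"dx": 52,"dy": -156,"dz": 0,"rx": 0,"ry": 0,"rz": 0},{"dx": 65,"dy": -195,"dz": 0,"rx": 0,"ry": 0,"rz": 0}]'

```text
clock: 1.45
tcp_pos: [0.4315, 0.0484, 0.2426]
orientation: [0.026, 3.141, 0.001]
contact_force: [1.1, 0.4, 0.0]
grip_width: -0.0002
gripper_force: 0.0
```

Now down in front of the bar, to z 0.15 first, and look from the wrist.

>>> send_rows --deltas '[{"dx": 4,"dy": -17,"dz": -30,"rx": 0,"ry": 0,"rz": 0},{"dx": 8,"dy": -33,"dz": -60,"rx": 0,"ry": 0,"rz": 0},{"dx": 8,"dy": -33,"dz": -95,"rx": 0,"ry": 0,"rz": 0},{"dx": 8,"dy": -33,"dz": -115,"rx": 0,"ry": 0,"rz": 0},{"dx": 8,"dy": -33,"dz": -115,"rx": 0,"ry": 0,"rz": 0}]'

```text
clock: 1.87
tcp_pos: [0.4366, 0.0165, 0.124]
orientation: [-0.027, -3.134, 0.003]
contact_force: [-1.0, -1.2, 0.6]
grip_width: -0.0003
gripper_force: 0.0
```

Run:
```python
from h import *
g=snap('wrist','w1.png');print(g['xyz'],r.get_obs()['tcp_pos'])
```

```text
[0.36796536 0.01932992 0.25598809] [0.43791747 0.01686598 0.12596099]
```

View pics/w1.png

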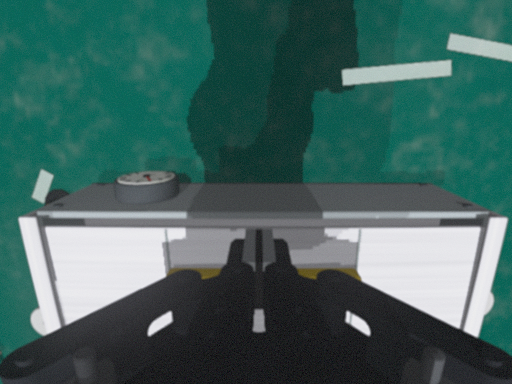

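>>> send_rows --deltas '[{"dx": 0,"dy": -1,"dz": -10,"rx": 0,"ry": 0,"rz": 0},{"dx": 0,"dy": -2,"dz": -20,"rx": 0,"ry": 0,"rz": 0},{"dx": 0,"dy": -2,"dz": -26,"rx": 0,"ry": 0,"rz": 0},{"dx": 0,"dy": -2,"dz": -27,"rx": 0,"ry": 0,"rz": 0},{"dx": 0,"dy": -2,"dz": -27,"rx": 0,"ry": 0,"rz": 0}]'

```text
clock: 2.33
tcp_pos: [0.4399, 0.0156, 0.1011]
orientation: [0.026, 3.141, 0.001]
contact_force: [0.1, 0.3, 0.1]
grip_width: -0.0001
gripper_force: 0.0
```

>>> send_rows --deltas '[{"dx": 5,"dy": 0,"dz": 0,"rx": 0,"ry": 0,"rz": 0},{"dx": 10,"dy": 0,"dz": 0,"rx": 0,"ry": 0,"rz": 0},{"dx": 16,"dy": 0,"dz": 0,"rx": 0,"ry": 0,"rz": 0},{"dx": 23,"dy": 0,"dz": 0,"rx": 0,"ry": 0,"rz": 0},{"dx": 30,"dy": 0,"dz": 0,"rx": 0,"ry": 0,"rz": 0}]'

```text
clock: 2.75
tcp_pos: [0.4696, 0.0153, 0.1003]
orientation: [-0.026, -3.14, -0.0]
contact_force: [-3.7, 0.6, 3.2]
grip_width: -0.0003
gripper_force: 1.7
```

>>> send_rows --deltas '[{"dx": 10,"dy": 0,"dz": 0,"rx": 0,"ry": 0,"rz": 0},{"dx": 22,"dy": 0,"dz": 0,"rx": 0,"ry": 0,"rz": 0},{"dx": 34,"dy": 0,"dz": 0,"rx": 0,"ry": 0,"rz": 0},{"dx": 46,"dy": -1,"dz": 0,"rx": 0,"ry": 0,"rz": 0},{"dx": 58,"dy": -1,"dz": 0,"rx": 0,"ry": 0,"rz": 0}]'

```text
clock: 3.17
tcp_pos: [0.5282, 0.0143, 0.1001]
orientation: [-0.026, -3.14, -0.0]
contact_force: [-4.1, 0.7, 3.4]
grip_width: -0.0002
gripper_force: 2.0
```

>>> send_rows --deltas '[{"dx": 8,"dy": 0,"dz": 0,"rx": 0,"ry": 0,"rz": 0},{"dx": 14,"dy": 0,"dz": 0,"rx": 0,"ry": 0,"rz": 0},{"dx": 19,"dy": 0,"dz": 0,"rx": 0,"ry": 0,"rz": 0},{"dx": 24,"dy": 0,"dz": 0,"rx": 0,"ry": 0,"rz": 0},{"dx": 28,"dy": 0,"dz": 0,"rx": 0,"ry": 0,"rz": 0}]'

```text
clock: 3.58
tcp_pos: [0.5555, 0.0139, 0.1001]
orientation: [-0.027, -3.141, 0.001]
contact_force: [-3.7, -1.5, 1.0]
grip_width: 0.0001
gripper_force: 1.5
```

>>> send_rows --deltas '[{"dx": 2,"dy": 0,"dz": 0,"rx": 0,"ry": 0,"rz": 0},{"dx": 4,"dy": 0,"dz": 0,"rx": 0,"ry": 0,"rz": 0},{"dx": 6,"dy": 0,"dz": 0,"rx": 0,"ry": 0,"rz": 0},{"dx": 7,"dy": 0,"dz": 0,"rx": 0,"ry": 0,"rz": 0},{"dx": 8,"dy": 0,"dz": 0,"rx": 0,"ry": 0,"rz": 0}]'

```text
clock: 4.0
tcp_pos: [0.5631, 0.0143, 0.1002]
orientation: [-0.026, -3.141, 0.0]
contact_force: [-6.2, -1.6, 2.1]
grip_width: -0.0003
gripper_force: 2.8
```

>>> send_rows --deltas '[{"dx": 1,"dy": 0,"dz": 0,"rx": 0,"ry": 0,"rz": 0},{"dx": 2,"dy": 0,"dz": 0,"rx": 0,"ry": 0,"rz": 0},{"dx": 3,"dy": 0,"dz": 0,"rx": 0,"ry": 0,"rz": 0},{"dx": 4,"dy": 0,"dz": 0,"rx": 0,"ry": 0,"rz": 0}]'

```text
clock: 4.33
tcp_pos: [0.5633, 0.0143, 0.1]
orientation: [-0.026, -3.133, -0.001]
contact_force: [-16.5, -1.5, 15.7]
grip_width: -0.0
gripper_force: 8.9
```

>>> send_rows --deltas '[{"dx": -12,"dy": 0,"dz": 0,"rx": 0,"ry": 0,"rz": 0},{"dx": -15,"dy": 0,"dz": 35,"rx": 0,"ry": 0,"rz": 0},{"dx": -15,"dy": 0,"dz": 75,"rx": 0,"ry": 0,"rz": 0},{"dx": -15,"dy": 0,"dz": 110,"rx": 0,"ry": 0,"rz": 0},{"dx": -15,"dy": 0,"dz": 110,"rx": 0,"ry": 0,"rz": 0}]'

```text
clock: 4.75
tcp_pos: [0.5577, 0.0151, 0.218]
orientation: [0.026, 3.127, 0.005]
contact_force: [1.3, 0.2, 0.0]
grip_width: 0.0
gripper_force: 0.0
```

Run:
```python
from h import *
g=snap('wrist','w2.png');print(g['xyz'],r.get_obs()['tcp_pos'])
```

```text
[0.48632643 0.01719828 0.34856682] [0.55623888 0.01530892 0.2150599 ]
```

View pics/w2.png

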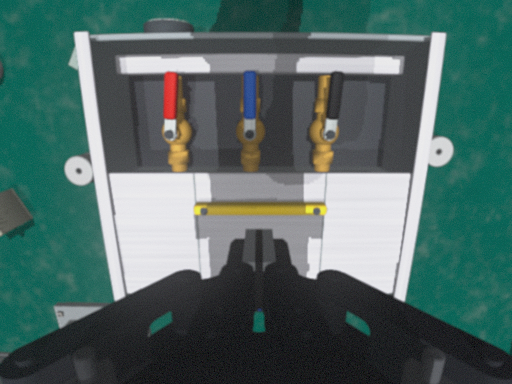

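Run:
```python
from h import *
g=snap('wrist');hsv=cv2.cvtColor(g['frame'],cv2.COLOR_BGR2HSV)
m=cv2.inRange(hsv,(0,150,90),(8,255,255))|cv2.inRange(hsv,(172,150,90),(180,255,255));m[140:]=0
c=max(cv2.findContours(m,0,2)[0],key=cv2.contourArea);b=cv2.minAreaRect(c);print(b);print(ray(g,cv2.boxPoints(b),.060).round(4))
p=ray(g,[[170,133],[250,133],[330,133]],.055);print(p.round(4))
p=ray(g,[[195,210],[326,210]],.099);print(p.round(4))
y=np.radians(-.9);A=np.array([[np.cos(y),-np.sin(y)],[np.sin(y),np.cos(y)]])
for q in((-.045,-.088),(-.045,-.01),(-.045,.068)):print(A@q+[.558,.0145])
```

```text
((169.5, 97.0), (46.0, 13.0), 90.0)
[[ 0.4575 -0.0673  0.06  ]
 [ 0.4579 -0.0555  0.06  ]
 [ 0.4984 -0.0589  0.06  ]
 [ 0.4981 -0.0711  0.06  ]]
[[ 0.5107 -0.0671  0.055 ]
 [ 0.5122  0.0096  0.055 ]
 [ 0.5134  0.0863  0.055 ]]
[[ 0.5736 -0.0389  0.099 ]
 [ 0.5756  0.0756  0.099 ]]
[ 0.51162331 -0.07278231]
[0.51284848 0.00520806]
[0.51407365 0.08319844]
```

Run:
```python
from h import *
o=r.get_obs();print(o['joints'],o['tcp_pos'],o['clock'])
```

```text
[-0.43031906  0.31798068  0.35872835  1.90143144 -0.13808947  0.93944476
  1.5479196 ] [0.55449136 0.01531253 0.21260066] 4.85
```

>>> send_rows --deltas '[{"dx": -8,"dy": -12,"dz": 0,"rx": 0,"ry": 0,"rz": 7},{"dx": -16,"dy": -24,"dz": 0,"rx": 0,"ry": 0,"rz": 14},{"dx": -24,"dy": -36,"dz": 0,"rx": 0,"ry": 0,"rz": 21},{"dx": -32,"dy": -48,"dz": 0,"rx": 0,"ry": 0,"rz": 28},{"dx": -40,"dy": -60,"dz": 0,"rx": 0,"ry": 0,"rz": 35}]'

```text
clock: 5.27
tcp_pos: [0.5117, -0.0456, 0.2091]
orientation: [0.929, -3.0, -0.001]
contact_force: [1.0, 0.3, 0.1]
grip_width: -0.0002
gripper_force: 0.0
```

>>> send_rows --deltas '[{"dx": -8,"dy": -12,"dz": 0,"rx": 0,"ry": 0,"rz": 7},{"dx": -16,"dy": -24,"dz": 0,"rx": 0,"ry": 0,"rz": 14},{"dx": -24,"dy": -36,"dz": 0,"rx": 0,"ry": 0,"rz": 21},{"dx": -32,"dy": -48,"dz": 0,"rx": 0,"ry": 0,"rz": 28},{"dx": -40,"dy": -54,"dz": 0,"rx": 0,"ry": 0,"rz": 35}]'

```text
clock: 5.68
tcp_pos: [0.4717, -0.1006, 0.2092]
orientation: [1.786, -2.583, -0.001]
contact_force: [-0.3, 0.3, 0.0]
grip_width: 0.0002
gripper_force: 0.0
```

>>> send_rows --deltas '[{"dx": 0,"dy": 0,"dz": -20,"rx": 0,"ry": 0,"rz": 7},{"dx": 0,"dy": 0,"dz": -40,"rx": 0,"ry": 0,"rz": 14},{"dx": 0,"dy": 0,"dz": -60,"rx": 0,"ry": 0,"rz": 20},{"dx": 0,"dy": 0,"dz": -80,"rx": 0,"ry": 0,"rz": 20},{"dx": 0,"dy": 0,"dz": -80,"rx": 0,"ry": 0,"rz": 20}]'

```text
clock: 6.1
tcp_pos: [0.4708, -0.0984, 0.1272]
orientation: [-2.208, 2.234, 0.007]
contact_force: [-0.3, 0.2, -0.4]
grip_width: -0.0001
gripper_force: 0.0
```

Run:
```python
from h import *
g=snap('wrist','w3.png');o=r.get_obs();print(o['joints'],o['tcp_pos'],o['clock'],g['xyz'])
```

```text
[ 0.55738331  0.37505501 -0.56658708  2.08200083  0.28126516  0.76327158
  2.94650244] [ 0.47004795 -0.09905075  0.12654688] 6.15 [ 0.46988439 -0.16656904  0.25848078]
```

View pics/w3.png

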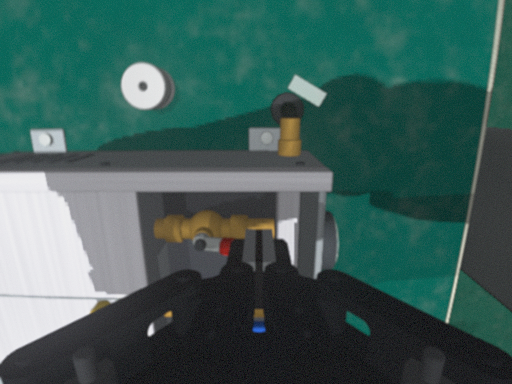

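Run:
```python
from h import *
g=snap('wrist')
for uv,z in(((250,190),.09),((250,172),.09),((200,243),.055),((229,239),.06),((229,254),.06),((332,190),.09)):print(uv,ray(g,[uv],z).round(4))
```

```text
(250, 190) [[ 0.4742 -0.1203  0.09  ]]
(250, 172) [[ 0.474 -0.131  0.09 ]]
(200, 243) [[ 0.5131 -0.0702  0.055 ]]
(229, 239) [[ 0.4909 -0.0756  0.06  ]]
(229, 254) [[ 0.4914 -0.0636  0.06  ]]
(332, 190) [[ 0.4265 -0.1197  0.09  ]]
```

>>> send_rows --deltas '[{"dx": 0,"dy": 0,"dz": -14,"rx": 0,"ry": 0,"rz": -6},{"dx": 0,"dy": 1,"dz": -28,"rx": 0,"ry": 0,"rz": -10},{"dx": 0,"dy": 1,"dz": -40,"rx": 0,"ry": 0,"rz": -10},{"dx": 0,"dy": 1,"dz": -50,"rx": 0,"ry": 0,"rz": -10},{"dx": 0,"dy": 1,"dz": -50,"rx": 0,"ry": 0,"rz": -10}]'

```text
clock: 6.62
tcp_pos: [0.4716, -0.0982, 0.0789]
orientation: [1.998, -2.422, -0.003]
contact_force: [-0.3, 0.3, -0.3]
grip_width: -0.0003
gripper_force: 0.0
```

>>> send_rows --deltas '[{"dx": 0,"dy": 0,"dz": -6,"rx": 0,"ry": 0,"rz": 0},{"dx": 0,"dy": 0,"dz": -12,"rx": 0,"ry": 0,"rz": 0},{"dx": 0,"dy": 0,"dz": -18,"rx": 0,"ry": 0,"rz": 0},{"dx": 0,"dy": 0,"dz": -21,"rx": 0,"ry": 0,"rz": 0},{"dx": 0,"dy": 0,"dz": -21,"rx": 0,"ry": 0,"rz": 0}]'

```text
clock: 7.03
tcp_pos: [0.4721, -0.0986, 0.0587]
orientation: [1.999, -2.423, -0.001]
contact_force: [-0.1, -0.2, -0.3]
grip_width: -0.0001
gripper_force: 0.0
```

Run:
```python
from h import *
g=snap('wrist','w4.png');o=r.get_obs();print(o['joints'],o['tcp_pos'],o['clock'],o['contact_force'])
```

```text
[ 0.44962531  0.47765641 -0.45185291  2.12447462  0.35655988  0.61219575
  2.69692515] [ 0.47221499 -0.0986011   0.05903916] 7.0833 [-0.04973478 -0.25294109  0.49756793]
```

View pics/w4.png

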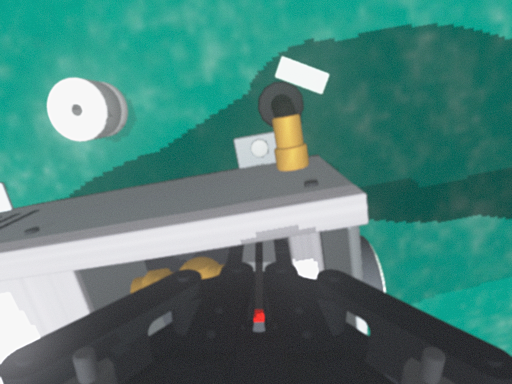

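>>> send_rows --deltas '[{"dx": 0,"dy": 6,"dz": -1,"rx": 0,"ry": 0,"rz": -1},{"dx": -1,"dy": 13,"dz": -2,"rx": 0,"ry": 0,"rz": -3},{"dx": -2,"dy": 20,"dz": -2,"rx": 0,"ry": 0,"rz": -6},{"dx": -3,"dy": 26,"dz": -2,"rx": 0,"ry": 0,"rz": -9},{"dx": -3,"dy": 32,"dz": -2,"rx": 0,"ry": 0,"rz": -15}]'

```text
clock: 7.5
tcp_pos: [0.47, -0.0684, 0.0577]
orientation: [-1.66, 2.667, -0.003]
contact_force: [1.2, -6.3, -1.3]
grip_width: -0.0003
gripper_force: 2.6
```

>>> send_rows --deltas '[{"dx": 1,"dy": 6,"dz": 0,"rx": 0,"ry": 0,"rz": -7},{"dx": 3,"dy": 12,"dz": 0,"rx": 0,"ry": 0,"rz": -14},{"dx": 6,"dy": 18,"dz": 0,"rx": 0,"ry": 0,"rz": -21},{"dx": 9,"dy": 23,"dz": 0,"rx": 0,"ry": 0,"rz": -28},{"dx": 14,"dy": 28,"dz": 0,"rx": 0,"ry": 0,"rz": -35}]'

```text
clock: 7.92
tcp_pos: [0.4818, -0.041, 0.0574]
orientation: [0.774, -3.041, 0.003]
contact_force: [-5.4, -5.9, 3.4]
grip_width: 0.0001
gripper_force: 3.6
```

>>> send_rows --deltas '[{"dx": 3,"dy": 3,"dz": 0,"rx": 0,"ry": 0,"rz": -7},{"dx": 7,"dy": 5,"dz": 0,"rx": 0,"ry": 0,"rz": -14},{"dx": 10,"dy": 7,"dz": 0,"rx": 0,"ry": 0,"rz": -21},{"dx": 13,"dy": 8,"dz": 0,"rx": 0,"ry": 0,"rz": -27},{"dx": 15,"dy": 8,"dz": 0,"rx": 0,"ry": 0,"rz": -30}]'

```text
clock: 8.33
tcp_pos: [0.4966, -0.0297, 0.0572]
orientation: [-0.033, -3.137, -0.001]
contact_force: [-5.1, 3.2, 2.8]
grip_width: -0.0001
gripper_force: 2.6
```

>>> send_rows --deltas '[{"dx": 1,"dy": 0,"dz": 0,"rx": 0,"ry": 0,"rz": 0},{"dx": 2,"dy": 0,"dz": 0,"rx": 0,"ry": 0,"rz": 0},{"dx": 3,"dy": 0,"dz": 0,"rx": 0,"ry": 0,"rz": 0}]'

```text
clock: 8.58
tcp_pos: [0.4984, -0.0295, 0.057]
orientation: [-0.025, -3.135, -0.001]
contact_force: [-9.1, 2.9, 7.0]
grip_width: -0.0001
gripper_force: 4.9
```

>>> send_rows --deltas '[{"dx": 1,"dy": 0,"dz": 0,"rx": 0,"ry": 0,"rz": 0},{"dx": 2,"dy": 0,"dz": 0,"rx": 0,"ry": 0,"rz": 0},{"dx": 3,"dy": 0,"dz": 0,"rx": 0,"ry": 0,"rz": 0},{"dx": 3,"dy": 0,"dz": 0,"rx": 0,"ry": 0,"rz": 0}]'

```text
clock: 8.92
tcp_pos: [0.4986, -0.0297, 0.0565]
orientation: [-0.025, -3.13, -0.001]
contact_force: [-14.5, 4.5, 12.2]
grip_width: -0.0
gripper_force: 7.2
```

Stopped hard at x 0.4986: on its stop. Back off, lift straight up, and look.

>>> send_rows --deltas '[{"dx": -10,"dy": 0,"dz": 0,"rx": 0,"ry": 0,"rz": 0},{"dx": -15,"dy": 0,"dz": 0,"rx": 0,"ry": 0,"rz": 0},{"dx": -15,"dy": 0,"dz": 30,"rx": 0,"ry": 0,"rz": 0},{"dx": -15,"dy": 0,"dz": 70,"rx": 0,"ry": 0,"rz": 0},{"dx": -15,"dy": 0,"dz": 110,"rx": 0,"ry": 0,"rz": 0}]'

```text
clock: 9.33
tcp_pos: [0.4887, -0.0308, 0.1682]
orientation: [-0.027, -3.14, -0.0]
contact_force: [0.9, -0.3, -0.2]
grip_width: 0.0
gripper_force: 0.0
```

>>> send_rows --deltas '[{"dx": 20,"dy": 0,"dz": 30,"rx": 0,"ry": 0,"rz": 0},{"dx": 40,"dy": 20,"dz": 60,"rx": 0,"ry": 0,"rz": 0},{"dx": 70,"dy": 40,"dz": 60,"rx": 0,"ry": 0,"rz": 0},{"dx": 70,"dy": 40,"dz": 60,"rx": 0,"ry": 0,"rz": 0},{"dx": 70,"dy": 40,"dz": 60,"rx": 0,"ry": 0,"rz": 0}]'

```text
clock: 9.75
tcp_pos: [0.5607, 0.0108, 0.2278]
orientation: [0.023, 3.14, 0.001]
contact_force: [0.1, -1.6, 0.1]
grip_width: 0.0001
gripper_force: 0.0
```

Run:
```python
from h import *
g=snap('wrist','w5.png');o=r.get_obs();print(o['tcp_pos'],o['clock'],o['contact_force'])
hsv=cv2.cvtColor(g['frame'],cv2.COLOR_BGR2HSV)
m=cv2.inRange(hsv,(0,150,90),(8,255,255))|cv2.inRange(hsv,(172,150,90),(180,255,255));m[200:]=0
c=max(cv2.findContours(m,0,2)[0],key=cv2.contourArea);v=cv2.fitLine(c,2,0,.01,.01).ravel()
p=ray(g,[v[2:]-15*v[:2],v[2:]+15*v[:2]],.06);d=p[1]-p[0];print(np.degrees(np.arctan2(d[1],d[0])))
```

```text
[0.55926623 0.00940256 0.22698563] 9.8 [-0.49236916 -0.49628062 -0.7130355 ]
87.5258521720631
```

View pics/w5.png

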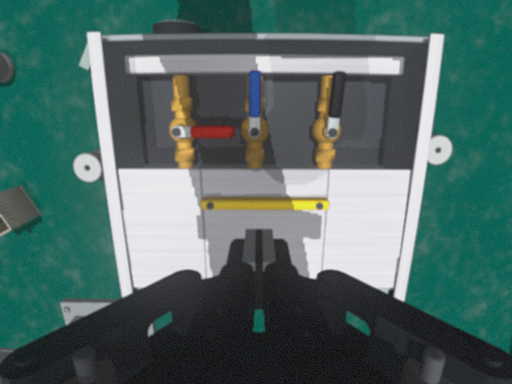

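The red handle lies square across its pipe, from (178,131) to (235,131). The blue and black handles still point to the front, and the guard bar at row 205 is fully back.

```bash
python3 -c "
from bench import r
print(r.hand_in())"
```

```text
the job is handed in; nothing more can be done
None
```

The job is handed in: the guard is pushed back onto its stops, the red valve is shut against its stop, and the blue and black valves are still open. The arm finished clear of the box at about 10 s on the robot's clock, and I saw nothing else disturbed.

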